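Hold a processor module down in the test socket

ROBOT

A 6-joint arm with a two-finger parallel gripper is mounted at the origin on the work surface. World frame = base frame: x ahead of the robot, y to its left, z up, the work surface at z = 0. Lengths are in mm, angles in rad, forces in N, time in s.
With the tool pointing down it reaches from about 350 to 775 mm from the base axis. Payload 7.3 kg.
Tool frame: the origin (TCP) lies midway between the tips of the shut fingers; the grasp point (between the pads) lies 19 mm behind it; z points along the fingers, y is the line along which they close (so a half turn about z gives the same grasp; the last joint's range is limited). The gripper opens to 92 mm and grips with 3 to 60 N. Pads are 19 mm wide; open, the fingers measure 130 mm over their backs; the gripper's body (75 mm by 190 mm) begins 47 mm behind the grasp point.
Start: joints at [0.967, 0.342, 1.524, -0, 1.275, -0.146], TCP at [232.026, 470.966, 226.741] pointing down, gripper open.
Joint ranges: [-2.53, 2.53], [-0.77, 2.02], [0.04, 2.7], [-1, 4.14], [0.28, 2.66], [-3.11, 3.11]. Speed limits (rad/s): [2.57, 2.57, 3.14, 3.14, 3.14, 3.14].

INTERFACE

Orientations are given as [roll, pitch, yaw] about the fixed x, y, z axes, in that order (R = Rz(yaw) Ry(pitch) Rx(roll)).
In Python, from cell import robot, snapshot, get_calibration gives the robot as it stands.
- The arm moves only by the tool carry_out, never from a script. Its argument "plan" is a list of rows, each an object of numbers: "wx", "wy", "wz": the turn, a rotation vector about the tool's x, y, z scaled (see below); "tx", "ty", "tz": the shift along the tool's x, y, z scaled (see below); "jaw": the opening, from -1 (shut) to 1 (fully open). A call has 1 to 5 rows; each row is the pose to reach, as a shift and turn from the pose commanded when the call began, along the tool's axes at that moment, turning the shorter way round; what a row does not reach only later rows make up. The controller multiplies each number of a shift by 0.4 m and each number of a turn by 180 degrees. A row lasts 1/8 s, in which the tool goes at most 62.5 mm and 10.7 degrees, less where a joint would pass 70% of its speed; a pose out of reach is approached as far as the arm can. A call with a number of a shift or a turn outside -1 to 1 is refused whole. A call with a gripper value outside its range is refused whole. The fingers move at their own pace and stop on an object; "squeeze" is the grip in N (left out, the last holds). Time passes only in rows, so rows that repeat a pose let the fingers close. It gives the time, the measured TCP pose, the force, the opening and the grip force at its end, in the units of the state.
- robot.read_state(): the state, without advancing time (a new reading comes with each control period).
- snapshot(name): name is "side" or "top"; returns the picture (400x640x3 uint8, red, green, blue); there is no depth.
- get_calibration(name): a dict with "intrinsics" (3x3 intrinsics, pixels), "position" and "orientation" of the camera in the world. Camera axes: x right, y up, looking along -z (the intrinsics and any distortion apply to the point x, -y, -z); pixel columns grow to the right and rows downward; lengths in mm; the calibration is good to about 2 mm. A picture is of the moment at which its call begins. get_calibration takes no time and is no camera call.
- robot.close_job(): hands the job in; it is judged then, once.
The state is a dict: "clock": time; "qpos": joint angles; "qd": joint speeds; "tau": joint torques, N m; "position": TCP position; "ee_rot": TCP orientation; "wrist_force": force on the tool from outside, world axes, zero at the start; "moment": the same for the moment, N m; "width": opening from 0.0 (shut) to 1.0 (fully open); "gripper_force": force on a finger pad.
Only numpy, scipy, OpenCV 4.12 (cv2) and the standard library are available. Lean on these libraries where they do the work, as an engineer would, in place of code of your own. Each camera call takes 0.05 s, during which the arm holds its last target. There are 200 camera calls.

TASK

Take the processor module with the copper heat sink out of the black tray and seat it flat in the pocket of the blue test socket (either way round fits). Then press it straight down on the socket's spring-loaded contact bed with a steady push of about 12 newtons, never so hard that the bed hits its bottom stop, hold it so for at least three seconds and finish while still pressing, so that a colleague can do up the clamps; leave everything else where it is.

Things in the scene. Friction and masses are not known exactly. Their poses are not given: they have to be found in the camera images.
- copper_module: processor module to seat: green board 64 (x) by 50 (y) by 4 mm thick, and centred on it a flat-topped copper heat sink block 44 (x) by 32 (y) by 12 mm tall, from 4 to 16 mm above the underside. About 0.15 kg, varies by a quarter. Grip it by the heat sink across its 32 mm (fingers closing along y). Origin: centre of the underside; z up
- socket: blue test socket, fixed to the table: base 170 (x) by 110 (y) by 16 mm, with black pocket walls round its centre. A brass clamp screw 18 mm wide, 48 mm high, stands 66 mm from the centre at either x end. Origin: centre of its underside, on the table; z up; x along the pocket's long side
- socket_seat (a point): fixed point at the pocket's centre, 34 mm above the table (bed at rest), axes as the socket. Opening 67 (x) by 53 (y) mm; upright wall faces to 40 mm above the table, then 45 degree lead-in bevels to about 45 mm. Full walls at the x ends; the long sides have such walls only at the corners, 10 mm long, and between them 47 mm wide finger gaps, wall there 24 mm high
- bed_top (a point): centre of the upper face of the contact bed, the pocket's sprung grey floor (64 by 50 mm with gold stripes); moves with it. 34 mm above the table at rest, so a module just seated has its underside at 34 mm and its heat sink's top at 50 mm above the table
- bed (a joint): downward travel of the contact bed in m: 0 at rest (up), bottom stop at 0.011. Spring: the force of the module on the bed is 3.5 N + 1500 N/m x travel (a module lying freely does not move it); 12 N is a travel of 0.0057
- tray: black tray, fixed: 100 (x) by 245 (y) mm. Three pockets in a row along y, 75 mm apart, floors 8 mm above the table, rims 3 mm higher; each holds one module, its x along the tray's x. The copper module may be in any of them. Origin: centre of its underside on the table; z up
- silver_module_a: processor module, exactly the size of the copper one, with a silver (aluminium) heat sink; leave it in its tray pocket. Origin: centre of its underside, z up
- silver_module_b: processor module, exactly the size of the copper one, with a silver (aluminium) heat sink; leave it in its tray pocket. Origin: centre of its underside, z up
- driver: screwdriver with yellow handle, 170 mm, lying on the table along its x; bystander, leave alone
- screw_tub: small open blue tub 70 x 90 x 40 mm; bystander, leave alone. Origin: centre of its underside
- tweezers: steel tweezers, 120 mm, lying along their x; bystander, leave alone
- swab_jar: white jar with blue cap, 56 mm wide, 80 mm tall; bystander, leave alone. Origin: centre of its underside

How it is judged (in metres and radians):
On the way:
1. the copper module lies seated in the socket pocket and the robot's fingers press it down steadily, 8 to 16 N on the bed, for 2.5 s on end (horizontal distance between copper_module and bed_top below 0.004 m and z of copper_module in the frame of bed_top between -0.002 and 0.002 m and angle between the x axis of copper_module and the x axis of socket, either way round below 0.1 rad and angle between copper_module's own z axis and vertical below 0.06 rad and value of joint bed between 0.003 and 0.0083 m and contact force between the fingers and copper_module above 3 N), for 2.5 s.
At the end, for the whole second after the job is handed in: The copper module is seated flat in the pocket (within 4 mm of its centre and 2 mm of the bed, tilted under 0.06 rad and aligned with the pocket within 0.1 rad) and still pressed by the fingers, at rest, with 8 to 16 N on the bed (bed travel 3.0 to 8.3 mm), through the last second (all of step 1 and linear speed of copper_module below 0.01 m/s); the arm keeps its last pose, push and grip.
It fails at once if the contact bed is pushed onto its bottom stop (travel over 10.5 mm) (value of joint bed above 0.0105 m).
It fails at once if a silver module is moved by more than 15 mm (distance of any of silver_module_a, silver_module_b from where it was at the start of the episode above 0.015 m).
It fails at once if a bystander on the table is moved by more than 25 mm (distance of any of driver, screw_tub, tweezers, swab_jar from where it was at the start of the episode above 0.025 m).
It also fails if it takes over 58 s, if anything falls off the work surface, if the arm or the gripper's body presses on something with over 40 N, if the wrist force passes 120 N, or if a joint passes its speed limit or range.

## Working session

There is one attempt and no reset: what is moved stays moved. The work goes in short steps, Python scripts to look and compute and a tool call to move; the robot and the scene stay as the last step left them, time stands still between calls to the robot, and variables do not carry over. Pictures are saved under pics/ and viewed, at most 10 in all, crops included, and the job is handed in when it is done.

Besides the shell and the picture viewer there is one more tool, called after ">>>" in YAML: its name, and indented under it one key for each argument. carry_out: Moves the arm, as the interface text tells. Its arguments: {"type":"object","properties":{"plan":{"type":"array"},"squeeze":{"type":"number"}},"required":["plan"]}

```bash
mkdir -p pics; ls
python3 - <<'E'
from cell import robot, snapshot, get_calibration
import cv2
for n in ("top","side"):
    im=snapshot(n); cv2.imwrite(f"pics/{n}0.png",im[:,:,::-1]); print(n,get_calibration(n))
print(robot.read_state())
E
```

```text
pics
top {'intrinsics': array([[478.63948873,   0.        , 323.80146689],
       [  0.        , 478.63948873, 192.81134919],
       [  0.        ,   0.        ,   1.        ]]), 'position': array([ 475.78186446,  -68.95482341, 1575.84043128]), 'orientation': array([ 0.06909508,  0.00937532, -1.55326231])}
side {'intrinsics': array([[453.4900977 ,   0.        , 328.96223451],
       [  0.        , 453.4900977 , 202.29399524],
       [  0.        ,   0.        ,   1.        ]]), 'position': array([345.36260532, 833.74964048, 592.19203706]), 'orientation': array([ 1.06034105, -0.00855949, -2.87671186])}
{'clock': 0.1, 'qpos': array([ 9.66978400e-01,  3.42634748e-01,  1.52488732e+00, -2.98292160e-05,
        1.27542118e+00, -1.45978547e-01]), 'qd': array([ 0.001176  , -0.00113452, -0.00365293,  0.00012875, -0.00115876,
       -0.00026142]), 'tau': array([ 2.42436530e-03, -4.32002056e+01, -2.44695908e+01,  7.20434426e-02,
        5.24982519e-02, -2.46977896e-05]), 'position': array([231.82994557, 470.64503091, 226.13589393]), 'ee_rot': array([-3.14025227e+00, -1.68236287e-04,  2.68376186e+00]), 'wrist_force': array([0.63022348, 0.13097288, 0.19748278]), 'moment': array([0.05164887, 0.00698923, 0.02505216]), 'gripper_force': 0.0, 'width': 1.0011758718738832}
```

View pics/top0.png

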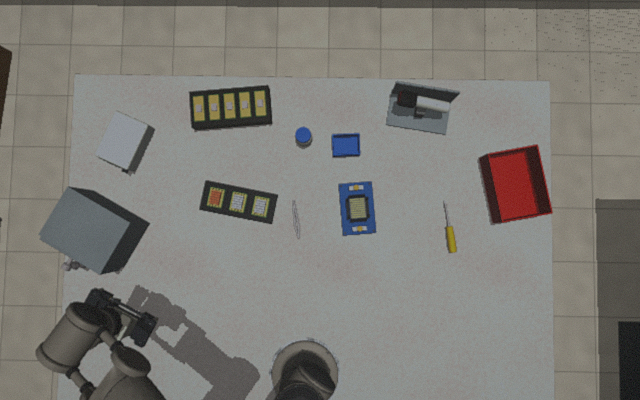

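View pics/side0.png

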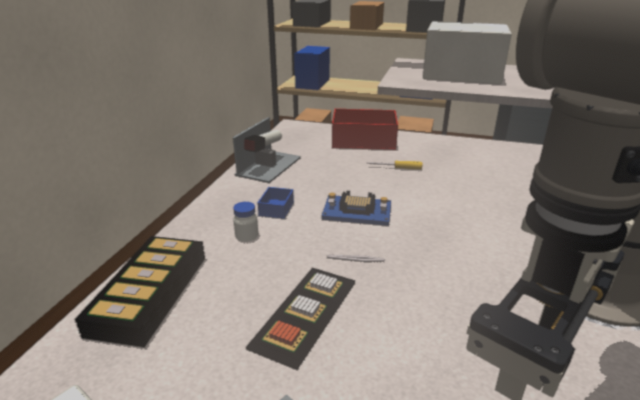

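The top view shows the copper module at about (216,198), in the tray's left pocket, with the socket at about (357,208). The side view shows the copper module at (285,334) and the socket at (357,208).

```bash
cat > h.py <<'E'
import numpy as np, cv2
from cell import robot, snapshot, get_calibration
from scipy.spatial.transform import Rotation as Rn
def cast(n,px,z):
    c=get_calibration(n); R=Rn.from_euler('xyz',c["orientation"]).as_matrix()
    d=np.c_[np.atleast_2d(px),np.ones(len(np.atleast_2d(px)))]@np.linalg.inv(c["intrinsics"]).T
    d=(d*[1,-1,-1])@R.T; p=c["position"]
    return (p+d*((z-p[2])/d[:,2])[:,None])[:,:2]
S=6
def mask(im,box,f):
    x0,y0,x1,y1=box
    a=cv2.resize(im[y0:y1,x0:x1],None,fx=S,fy=S,interpolation=cv2.INTER_CUBIC)
    hsv=cv2.cvtColor(a,cv2.COLOR_RGB2HSV).astype(int)
    m=f(hsv,a.astype(int)).astype(np.uint8)
    return a,m
def biggest(m,box):
    cs,_=cv2.findContours(m,cv2.RETR_EXTERNAL,cv2.CHAIN_APPROX_NONE)
    c=max(cs,key=cv2.contourArea)[:,0].astype(float)
    return (c+.5)/S-.5+np.array(box[:2])
def rect(n,m,box,z):
    p=cast(n,biggest(m,box),z).astype(np.float32)
    return cv2.minAreaRect(p)
blue=lambda h,a:(h[...,0]>95)&(h[...,0]<130)&(h[...,1]>110)&(h[...,2]>60)
copper=lambda h,a:((h[...,0]<13)|(h[...,0]>172))&(h[...,1]>110)&(h[...,2]>90)
dark=lambda h,a:(a.max(-1)<75)
silver=lambda h,a:(h[...,1]<40)&(h[...,2]>120)
E
python3 - <<'E'
from h import *
vis=[]
t=snapshot("top"); s=snapshot("side")
for n,im,box,f,z,l in [("top",t,(330,172,385,245),blue,16,"socket"),("side",s,(312,180,402,232),blue,16,"socket"),
  ("top",t,(193,172,285,232),copper,24,"cu"),("side",s,(240,260,365,370),copper,24,"cu"),
  ("top",t,(193,172,285,232),dark,11,"tray"),("side",s,(240,260,365,370),dark,11,"tray")]:
    a,m=mask(im,box,f)
    if l!="cu": m=cv2.morphologyEx(m,cv2.MORPH_CLOSE,np.ones((5,5)))
    print(n,l,rect(n,m,box,z))
    b=a.copy(); cs,_=cv2.findContours(m,0,1); cv2.drawContours(b,cs,-1,(0,255,0),1)
    b=cv2.resize(b,(266,300)) if 0 else b
    k=min(266/b.shape[1],300/b.shape[0]); b=cv2.resize(b,None,fx=k,fy=k)
    c=np.zeros((300,266,3),np.uint8); c[:b.shape[0],:b.shape[1]]=b; vis.append(c)
o=np.vstack([np.hstack(vis[0::2]),np.hstack(vis[1::2])])
cv2.imwrite("pics/seg.png",o[:,:,::-1])
E
```

```text
top socket ((536.0220947265625, -160.85877990722656), (167.15919494628906, 107.3348617553711), 5.746354103088379)
side socket ((609.805908203125, -135.15322875976562), (0.8550283312797546, 0.0), 105.45466613769531)
top cu ((562.9082641601562, 301.8089294433594), (31.166025161743164, 43.857208251953125), 80.1394271850586)
side cu ((562.028076171875, 305.3545227050781), (35.3732795715332, 46.065364837646484), 80.53365325927734)
top tray ((549.5797119140625, 227.48611450195312), (243.91986083984375, 98.65853881835938), 79.661865234375)
side tray ((546.9973754882812, 238.56488037109375), (240.15350341796875, 96.30175018310547), 79.7990493774414)
```

View pics/seg.png

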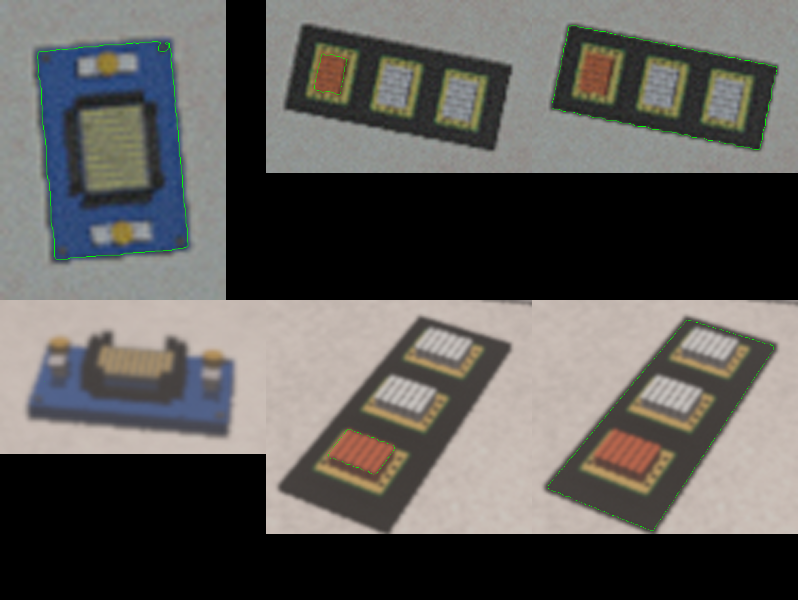

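```bash
cat >> h.py <<'E'
def delta(x,y,z,yawdeg):
    s=robot.read_state(); R0=Rn.from_euler('xyz',s["ee_rot"])
    t=R0.inv().apply(np.array([x,y,z])-s["position"])/400
    w=(R0.inv()*Rn.from_euler('xyz',[np.pi,0,np.radians(yawdeg)])).as_rotvec()/np.pi
    print("t",t.round(4),"w",w.round(4)," pos",s["position"].round(1),"clk",round(s["clock"],2))
E
python3 - <<'E'
from h import *
delta(563,302,110,170)
# socket refinement: blue in side (z=16 top) and gold bed in both
t=snapshot("top"); s=snapshot("side")
blue2=lambda h,a:(a[...,2]-a[...,0]>25)
gold=lambda h,a:(h[...,0]>14)&(h[...,0]<40)&(h[...,1]>60)&(h[...,2]>70)
dk=lambda h,a:(a.max(-1)<60)
for n,im,box,f,z,l in [("top",t,(330,172,385,245),blue2,16,"socket"),("side",s,(312,180,402,232),blue2,16,"socket"),
 ("top",t,(340,190,375,226),gold,34,"bed"),("side",s,(335,190,378,213),gold,34,"bed"),("top",t,(340,190,375,226),dk,44,"walls")]:
    a,m=mask(im,box,f); m=cv2.morphologyEx(m,cv2.MORPH_CLOSE,np.ones((7,7))); m=cv2.morphologyEx(m,cv2.MORPH_OPEN,np.ones((7,7)))
    print(n,l,rect(n,m,box,z))
E
```

```text
t [-0.929  -0.0124  0.2907] w [-0.0003 -0.0001 -0.0902]  pos [231.9 470.8 226.3] clk 0.2
top socket ((536.3474731445312, -161.27810668945312), (169.321044921875, 109.7741470336914), 5.738814830780029)
side socket ((534.2865600585938, -153.88685607910156), (166.03421020507812, 109.56986999511719), 5.857158184051514)
top bed ((520.476806640625, -153.3138427734375), (36.08702850341797, 22.767654418945312), 24.311643600463867)
side bed ((535.9668579101562, -159.80197143554688), (63.98518371582031, 47.27879333496094), 5.060357093811035)
top walls ((535.1099853515625, -160.40065002441406), (85.20098876953125, 71.08902740478516), 5.4599738121032715)
```

>>> carry_out:
  plan:
    - {"tx": -0.929,"ty": -0.012,"tz": 0.05,"wz": -0.09,"jaw": 0.09}
    - {"tx": -0.929,"ty": -0.012,"tz": 0.05,"wz": -0.09,"jaw": 0.09}
    - {"tx": -0.929,"ty": -0.012,"tz": 0.05,"wz": -0.09,"jaw": 0.09}
    - {"tx": -0.929,"ty": -0.012,"tz": 0.05,"wz": -0.09,"jaw": 0.09}
    - {"tx": -0.929,"ty": -0.012,"tz": 0.05,"wz": -0.09,"jaw": 0.09}

```text
validation failed for argument at $.pl...
```

```bash
python3 -c "
from h import *
delta(563,302,60,170)"
```

```text
t [-0.929  -0.0127  0.4162] w [-0.0001 -0.     -0.0902]  pos [231.9 470.8 226.5] clk 0.3
```

>>> carry_out:
  plan:
    - {"wx": 0,"wy": 0,"wz": -0.09,"tx": -0.929,"ty": -0.012,"tz": 0.05,"jaw": 0.09}
    - {"wx": 0,"wy": 0,"wz": -0.09,"tx": -0.929,"ty": -0.012,"tz": 0.05,"jaw": 0.09}
    - {"wx": 0,"wy": 0,"wz": -0.09,"tx": -0.929,"ty": -0.012,"tz": 0.05,"jaw": 0.09}
    - {"wx": 0,"wy": 0,"wz": -0.09,"tx": -0.929,"ty": -0.012,"tz": 0.05,"jaw": 0.09}
    - {"wx": 0,"wy": 0,"wz": -0.09,"tx": -0.929,"ty": -0.012,"tz": 0.05,"jaw": 0.09}

```text
clock: 0.92
position: [506.3, 331.2, 210.2]
ee_rot: [3.141, -0.0, 2.967]
wrist_force: [0.4, 0.2, 0.7]
width: 0.555
gripper_force: 0.0
```

```bash
python3 -c "
from h import *
delta(563,302,60,170)"
```

```text
t [-0.1523 -0.0473  0.3754] w [ 0.0001 -0.     -0.0002]  pos [506.3 331.2 210.2] clk 0.93
```

>>> carry_out:
  plan:
    - {"wx": 0,"wy": 0,"wz": 0,"tx": -0.152,"ty": -0.047,"tz": 0.1,"jaw": 0.09}
    - {"wx": 0,"wy": 0,"wz": 0,"tx": -0.152,"ty": -0.047,"tz": 0.375,"jaw": 0.09}
    - {"wx": 0,"wy": 0,"wz": 0,"tx": -0.152,"ty": -0.047,"tz": 0.375,"jaw": 0.09}
    - {"wx": 0,"wy": 0,"wz": 0,"tx": -0.152,"ty": -0.047,"tz": 0.375,"jaw": 0.09}
    - {"wx": 0,"wy": 0,"wz": 0,"tx": -0.152,"ty": -0.047,"tz": 0.375,"jaw": 0.09}

```text
clock: 1.55
position: [562.3, 304.0, 62.5]
ee_rot: [3.14, 0.003, 2.967]
wrist_force: [-0.3, 0.8, 0.6]
width: 0.543
gripper_force: 0.0
```

Run:
```python
from h import *
s=snapshot("side"); cv2.imwrite("pics/side1.png",cv2.resize(s[180:400,200:460,::-1],None,fx=3,fy=2.7)); print(robot.read_state()["wrist_force"],robot.read_state()["width"]); delta(563,302,14,170)
```

```text
[-0.89778651  0.4909671   0.66951779] 0.5438762795188942
t [-0.0012 -0.0057  0.1233] w [ 0.0008  0.0013 -0.    ]  pos [562.7 304.2  63.3] clk 1.6
```

View pics/side1.png

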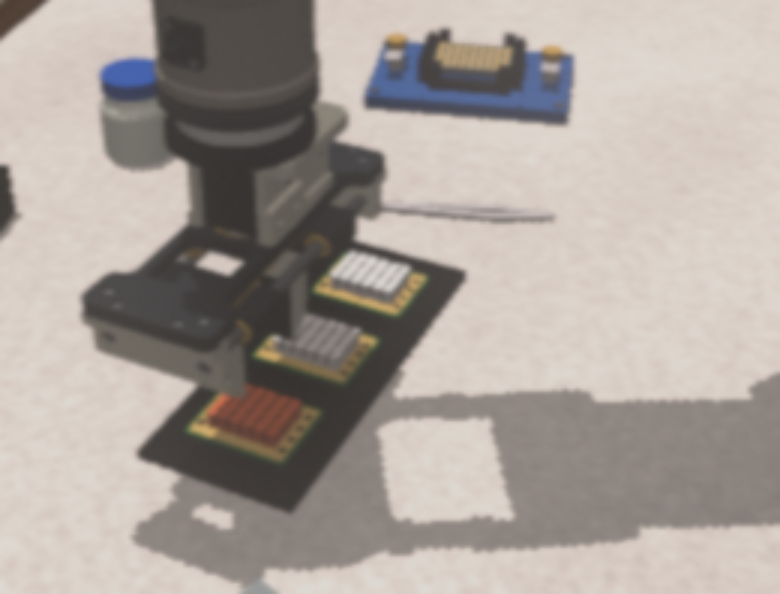

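The gripper straddles the copper module at about (255,415) in the crop, and the far finger is clear of the next sink. The y offset is about 2 mm, so I'll correct it while descending.

>>> carry_out:
  plan:
    - {"wx": 0,"wy": 0,"wz": 0,"tx": -0.001,"ty": -0.006,"tz": 0.03,"jaw": 0.09}
    - {"wx": 0,"wy": 0,"wz": 0,"tx": -0.001,"ty": -0.006,"tz": 0.06,"jaw": 0.09}
    - {"wx": 0,"wy": 0,"wz": 0,"tx": -0.001,"ty": -0.006,"tz": 0.08,"jaw": 0.09}
    - {"wx": 0,"wy": 0,"wz": 0,"tx": -0.001,"ty": -0.006,"tz": 0.08,"jaw": 0.09}
    - {"wx": 0,"wy": 0,"wz": 0,"tx": -0.001,"ty": -0.006,"tz": 0.08,"jaw": 0.09}

```text
clock: 2.22
position: [561.4, 300.9, 28.4]
ee_rot: [3.141, 0.0, 2.967]
wrist_force: [0.2, 0.7, 0.5]
width: 0.543
gripper_force: 0.0
```

```bash
python3 -c "
from h import *
delta(563,302,14,170)"
```

```text
t [-0.0035  0.0034  0.036 ] w [ 0.0001  0.0001 -0.0002]  pos [561.4 300.9  28.4] clk 2.23
```

>>> carry_out:
  plan:
    - {"wx": 0,"wy": 0,"wz": 0,"tx": -0.0035,"ty": 0.0035,"tz": 0.015,"jaw": 0.09}
    - {"wx": 0,"wy": 0,"wz": 0,"tx": -0.0035,"ty": 0.0035,"tz": 0.025,"jaw": 0.09}
    - {"wx": 0,"wy": 0,"wz": 0,"tx": -0.0035,"ty": 0.0035,"tz": 0.035,"jaw": 0.09}
    - {"wx": 0,"wy": 0,"wz": 0,"tx": -0.0035,"ty": 0.0035,"tz": 0.035,"jaw": 0.09}
    - {"wx": 0,"wy": 0,"wz": 0,"tx": -0.0035,"ty": 0.0035,"tz": 0.035,"jaw": 0.09}

```text
clock: 2.85
position: [562.9, 301.9, 14.3]
ee_rot: [3.141, 0.0, 2.966]
wrist_force: [0.8, -0.6, -0.1]
width: 0.544
gripper_force: 0.0
```

>>> carry_out:
  plan:
    - {"wx": 0,"wy": 0,"wz": 0,"tx": 0,"ty": 0,"tz": 0,"jaw": -0.4}
    - {"wx": 0,"wy": 0,"wz": 0,"tx": 0,"ty": 0,"tz": 0,"jaw": -0.4}
    - {"wx": 0,"wy": 0,"wz": 0,"tx": 0,"ty": 0,"tz": 0,"jaw": -0.4}
    - {"wx": 0,"wy": 0,"wz": 0,"tx": 0,"ty": 0,"tz": 0,"jaw": -0.4}
    - {"wx": 0,"wy": 0,"wz": 0,"tx": 0,"ty": 0,"tz": 0,"jaw": -0.4}
  squeeze: 25

```text
clock: 3.48
position: [563.1, 302.3, 14.5]
ee_rot: [3.141, 0.001, 2.967]
wrist_force: [1.4, 3.9, -1.3]
width: 0.344
gripper_force: 25.0
```

>>> carry_out:
  plan:
    - {"wx": 0,"wy": 0,"wz": 0,"tx": 0,"ty": 0,"tz": -0.02,"jaw": -0.4}
    - {"wx": 0,"wy": 0,"wz": 0,"tx": 0,"ty": 0,"tz": -0.08,"jaw": -0.4}
    - {"wx": 0,"wy": 0,"wz": 0,"tx": 0,"ty": 0,"tz": -0.18,"jaw": -0.4}
    - {"wx": 0,"wy": 0,"wz": 0,"tx": 0,"ty": 0,"tz": -0.28,"jaw": -0.4}
    - {"wx": 0,"wy": 0,"wz": 0,"tx": 0,"ty": 0,"tz": -0.28,"jaw": -0.4}

```text
clock: 4.1
position: [564.4, 302.1, 130.0]
ee_rot: [3.139, 0.005, 2.967]
wrist_force: [0.3, 0.2, -2.7]
width: 0.342
gripper_force: 25.0
```

```bash
python3 -c "
from h import *
delta(536,-160.5,126,185.7)"
```

```text
t [-0.1315 -1.1512  0.0078] w [ 0.0006  0.0018 -0.0874]  pos [564.4 302.1 130. ] clk 4.1
```

>>> carry_out:
  plan:
    - {"wx": 0,"wy": 0,"wz": -0.04,"tx": -0.01,"ty": -0.1,"tz": 0,"jaw": -0.4}
    - {"wx": 0,"wy": 0,"wz": -0.04,"tx": -0.03,"ty": -0.24,"tz": 0,"jaw": -0.4}
    - {"wx": 0,"wy": 0,"wz": -0.087,"tx": -0.045,"ty": -0.38,"tz": 0,"jaw": -0.4}
    - {"wx": 0,"wy": 0,"wz": -0.087,"tx": -0.06,"ty": -0.52,"tz": 0,"jaw": -0.4}
    - {"wx": 0,"wy": 0,"wz": -0.087,"tx": -0.075,"ty": -0.66,"tz": 0,"jaw": -0.4}

```text
clock: 4.72
position: [544.8, 34.8, 124.9]
ee_rot: [3.141, -0.003, -3.043]
wrist_force: [0.2, -0.3, -0.9]
width: 0.342
gripper_force: 25.0
```

```bash
python3 -c "
from h import *
delta(536,-160.5,126,185.7)"
```

```text
t [ 0.0699 -0.4837 -0.0025] w [ 0.     -0.001  -0.0003]  pos [544.8  34.8 124.9] clk 4.72
```

>>> carry_out:
  plan:
    - {"wx": 0,"wy": 0,"wz": 0,"tx": 0.02,"ty": -0.14,"tz": 0,"jaw": -0.4}
    - {"wx": 0,"wy": 0,"wz": 0,"tx": 0.04,"ty": -0.28,"tz": 0,"jaw": -0.4}
    - {"wx": 0,"wy": 0,"wz": 0,"tx": 0.06,"ty": -0.4,"tz": 0,"jaw": -0.4}
    - {"wx": 0,"wy": 0,"wz": 0,"tx": 0.07,"ty": -0.47,"tz": 0,"jaw": -0.4}
    - {"wx": 0,"wy": 0,"wz": 0,"tx": 0.07,"ty": -0.48,"tz": 0,"jaw": -0.4}

```text
clock: 5.35
position: [536.0, -158.7, 124.8]
ee_rot: [3.14, -0.003, -3.046]
wrist_force: [0.2, 0.5, -1.1]
width: 0.346
gripper_force: 25.0
```

```bash
python3 -c "
from h import *
delta(536,-160.5,70,185.7)"
```

```text
t [-0.     -0.0045  0.1371] w [ 0.0004 -0.0009 -0.0013]  pos [ 536.  -158.7  124.8] clk 5.35
```

>>> carry_out:
  plan:
    - {"wx": 0,"wy": 0,"wz": 0,"tx": 0,"ty": -0.003,"tz": 0.06,"jaw": -0.4}
    - {"wx": 0,"wy": 0,"wz": 0,"tx": 0,"ty": -0.003,"tz": 0.11,"jaw": -0.4}
    - {"wx": 0,"wy": 0,"wz": 0,"tx": 0,"ty": -0.003,"tz": 0.137,"jaw": -0.4}
    - {"wx": 0,"wy": 0,"wz": 0,"tx": 0,"ty": -0.003,"tz": 0.137,"jaw": -0.4}
    - {"wx": 0,"wy": 0,"wz": 0,"tx": 0,"ty": -0.003,"tz": 0.137,"jaw": -0.4}

```text
clock: 5.98
position: [537.9, -158.1, 72.0]
ee_rot: [-3.141, 0.001, -3.043]
wrist_force: [0.3, -0.0, -1.4]
width: 0.345
gripper_force: 25.0
```

Run:
```python
from h import *
s=snapshot("side"); cv2.imwrite("pics/side2.png",cv2.resize(s[130:240,290:430,::-1],None,fx=5,fy=5,interpolation=cv2.INTER_CUBIC)); delta(536,-160.5,48,185.7)
```

```text
t [ 0.0056 -0.0051  0.0605] w [-0.0002  0.0004 -0.0003]  pos [ 538.  -158.2   72.2] clk 6.03
```

View pics/side2.png

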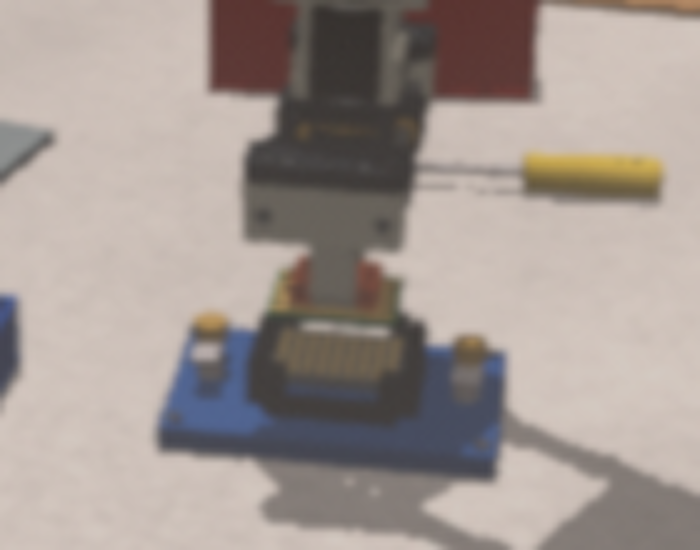

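The module hangs level above the socket at about (337,300) in the crop and is centred on the finger. I'll re-centre it and go down just above the bevels.

>>> carry_out:
  plan:
    - {"wx": 0,"wy": 0,"wz": 0,"tx": 0.0055,"ty": -0.005,"tz": 0.02,"jaw": -0.4}
    - {"wx": 0,"wy": 0,"wz": 0,"tx": 0.0055,"ty": -0.005,"tz": 0.04,"jaw": -0.4}
    - {"wx": 0,"wy": 0,"wz": 0,"tx": 0.0055,"ty": -0.005,"tz": 0.04,"jaw": -0.4}
    - {"wx": 0,"wy": 0,"wz": 0,"tx": 0.0055,"ty": -0.005,"tz": 0.04,"jaw": -0.4}
    - {"wx": 0,"wy": 0,"wz": 0,"tx": 0.0055,"ty": -0.005,"tz": 0.04,"jaw": -0.4}

```text
clock: 6.65
position: [535.7, -160.5, 55.6]
ee_rot: [-3.141, 0.0, -3.043]
wrist_force: [-0.1, 0.5, -1.7]
width: 0.345
gripper_force: 25.0
```

Run:
```python
from h import *
s=snapshot("side"); t=snapshot("top")
cv2.imwrite("pics/side3.png",np.vstack([cv2.resize(s[165:235,300:410,::-1],(660,330),interpolation=2),cv2.resize(t[175:240,300:410,::-1],(440,260),interpolation=2,dst=None) if 0 else np.pad(cv2.resize(t[175:240,300:410,::-1],(440,260),interpolation=2),((0,0),(0,220),(0,0)))])); delta(536,-160.5,47,185.7)
```

```text
t [-0.0008 -0.0001  0.0216] w [-0.      0.0001 -0.0004]  pos [ 535.7 -160.5   55.7] clk 6.75
```

View pics/side3.png

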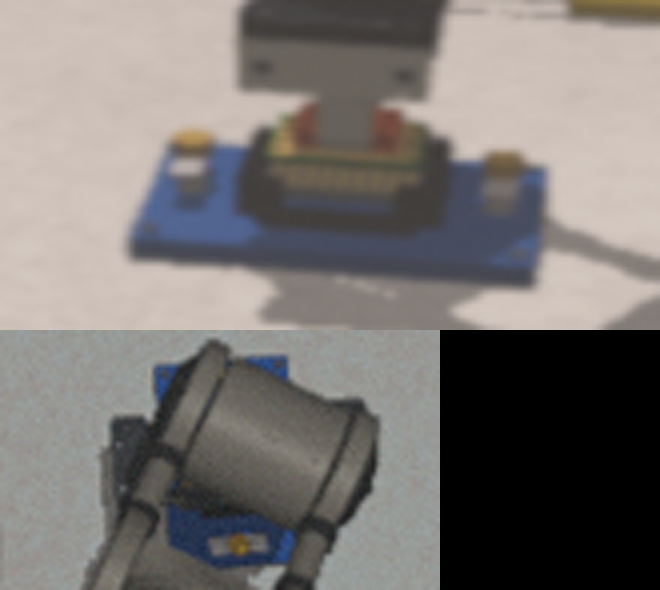

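The board spans about 265 to 430 between the walls at 242 to 450 in the crop, so it is centred over the pocket. I'll lower it.

>>> carry_out:
  plan:
    - {"wx": 0,"wy": 0,"wz": 0,"tx": -0.001,"ty": 0,"tz": 0.01,"jaw": -0.4}
    - {"wx": 0,"wy": 0,"wz": 0,"tx": -0.001,"ty": 0,"tz": 0.02,"jaw": -0.4}
    - {"wx": 0,"wy": 0,"wz": 0,"tx": -0.001,"ty": 0,"tz": 0.027,"jaw": -0.4}
    - {"wx": 0,"wy": 0,"wz": 0,"tx": -0.001,"ty": 0,"tz": 0.032,"jaw": -0.4}
    - {"wx": 0,"wy": 0,"wz": 0,"tx": -0.001,"ty": 0,"tz": 0.032,"jaw": -0.4}

```text
clock: 7.38
position: [535.8, -160.4, 42.4]
ee_rot: [3.141, -0.0, -3.043]
wrist_force: [-1.1, -0.1, -1.5]
width: 0.347
gripper_force: 25.0
```

>>> carry_out:
  plan:
    - {"wx": 0,"wy": 0,"wz": 0,"tx": 0,"ty": 0,"tz": 0.003,"jaw": -0.4}
    - {"wx": 0,"wy": 0,"wz": 0,"tx": 0,"ty": 0,"tz": 0.006,"jaw": -0.4}
    - {"wx": 0,"wy": 0,"wz": 0,"tx": 0,"ty": 0,"tz": 0.007,"jaw": -0.4}
    - {"wx": 0,"wy": 0,"wz": 0,"tx": 0,"ty": 0,"tz": 0.007,"jaw": -0.4}
    - {"wx": 0,"wy": 0,"wz": 0,"tx": 0,"ty": 0,"tz": 0.007,"jaw": -0.4}

```text
clock: 8.0
position: [536.0, -160.5, 40.1]
ee_rot: [-3.141, 0.0, -3.043]
wrist_force: [-0.5, 0.6, 2.3]
width: 0.347
gripper_force: 25.0
```

Run:
```python
from h import *
s=snapshot("side"); cv2.imwrite("pics/side4.png",cv2.resize(s[165:235,300:410,::-1],(660,420),interpolation=2)); q=robot.read_state(); print(q["wrist_force"],q["moment"]); delta(536,-160.5,38,185.7)
```

```text
[-0.86272408  0.01086996  2.6452183 ] [0.13485643 0.22029204 0.00462306]
t [-0.     -0.0001  0.0052] w [-0.      0.0001 -0.0004]  pos [ 536.  -160.5   40.1] clk 8.05
```

View pics/side4.png

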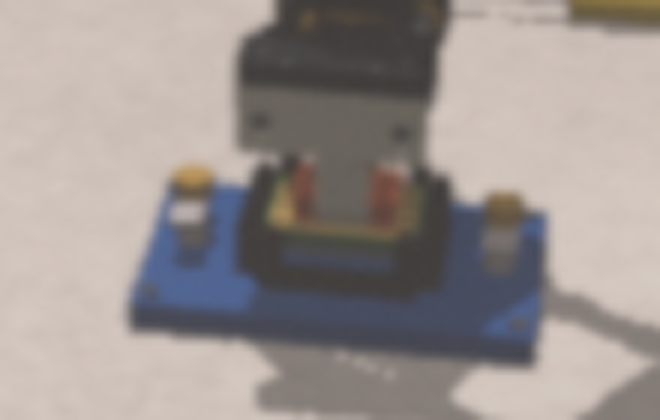

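The module is inside the pocket walls, with its board at about (345,225) in the crop and level. Fz rose by about 4 N, so it is touching the bed. Next I press in small steps with a firmer grip.

>>> carry_out:
  plan:
    - {"wx": 0,"wy": 0,"wz": 0,"tx": 0,"ty": 0,"tz": 0,"jaw": -0.5}
    - {"wx": 0,"wy": 0,"wz": 0,"tx": 0,"ty": 0,"tz": 0.002,"jaw": -0.5}
    - {"wx": 0,"wy": 0,"wz": 0,"tx": 0,"ty": 0,"tz": 0.004,"jaw": -0.5}
    - {"wx": 0,"wy": 0,"wz": 0,"tx": 0,"ty": 0,"tz": 0.007,"jaw": -0.5}
    - {"wx": 0,"wy": 0,"wz": 0,"tx": 0,"ty": 0,"tz": 0.007,"jaw": -0.5}
  squeeze: 45

```text
clock: 8.68
position: [536.0, -160.4, 37.3]
ee_rot: [-3.142, 0.0, -3.043]
wrist_force: [-2.1, 1.7, 6.1]
width: 0.345
gripper_force: 45.0
```

>>> carry_out:
  plan:
    - {"wx": 0,"wy": 0,"wz": 0,"tx": 0,"ty": 0,"tz": 0.002,"jaw": -0.5}
    - {"wx": 0,"wy": 0,"wz": 0,"tx": 0,"ty": 0,"tz": 0.004,"jaw": -0.5}
    - {"wx": 0,"wy": 0,"wz": 0,"tx": 0,"ty": 0,"tz": 0.007,"jaw": -0.5}
    - {"wx": 0,"wy": 0,"wz": 0,"tx": 0,"ty": 0,"tz": 0.007,"jaw": -0.5}
    - {"wx": 0,"wy": 0,"wz": 0,"tx": 0,"ty": 0,"tz": 0.007,"jaw": -0.5}

```text
clock: 9.3
position: [536.0, -160.5, 35.0]
ee_rot: [-3.141, 0.0, -3.043]
wrist_force: [-3.6, 1.5, 10.2]
width: 0.342
gripper_force: 45.0
```

Run:
```python
from h import *
s=snapshot("side"); cv2.imwrite("pics/side5.png",cv2.resize(s[165:235,300:410,::-1],(660,420),interpolation=2)); q=robot.read_state(); print(q["wrist_force"],q["moment"],q["width"]); delta(536,-160.5,34.5,185.7)
```

```text
[-3.25465638  0.92992825 10.18383685] [ 0.29397535  0.56966736 -0.00963099] 0.3416395346051078
t [ 0.     -0.0001  0.0013] w [-0.0001  0.0002 -0.0004]  pos [ 536.  -160.4   35. ] clk 9.35
```

View pics/side5.png

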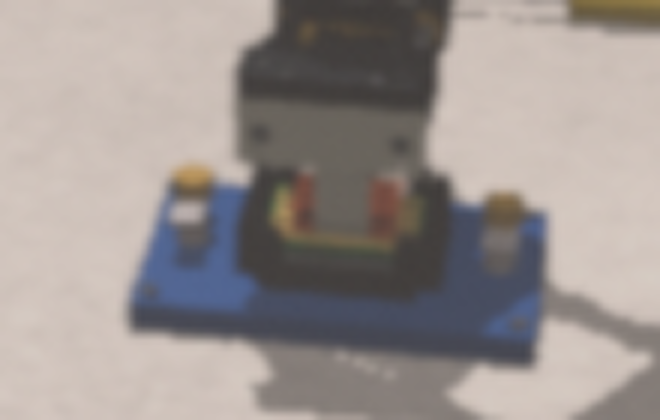

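The module is down in the pocket and level. The bed carries about 11.7 N: 10.2 N at the wrist plus the 1.5 N weight, for about 5.3 mm of travel. Now I hold.

>>> carry_out:
  plan:
    - {"wx": 0,"wy": 0,"wz": 0,"tx": 0,"ty": 0,"tz": 0,"jaw": -0.5}
    - {"wx": 0,"wy": 0,"wz": 0,"tx": 0,"ty": 0,"tz": 0,"jaw": -0.5}
    - {"wx": 0,"wy": 0,"wz": 0,"tx": 0,"ty": 0,"tz": 0,"jaw": -0.5}
    - {"wx": 0,"wy": 0,"wz": 0,"tx": 0,"ty": 0,"tz": 0,"jaw": -0.5}
    - {"wx": 0,"wy": 0,"wz": 0,"tx": 0,"ty": 0,"tz": 0,"jaw": -0.5}

```text
clock: 9.98
position: [536.0, -160.5, 35.0]
ee_rot: [-3.141, 0.001, -3.043]
wrist_force: [-3.3, 1.6, 9.9]
width: 0.339
gripper_force: 45.0
```

>>> carry_out:
  plan:
    - {"wx": 0,"wy": 0,"wz": 0,"tx": 0,"ty": 0,"tz": 0,"jaw": -0.5}
    - {"wx": 0,"wy": 0,"wz": 0,"tx": 0,"ty": 0,"tz": 0,"jaw": -0.5}
    - {"wx": 0,"wy": 0,"wz": 0,"tx": 0,"ty": 0,"tz": 0,"jaw": -0.5}
    - {"wx": 0,"wy": 0,"wz": 0,"tx": 0,"ty": 0,"tz": 0,"jaw": -0.5}
    - {"wx": 0,"wy": 0,"wz": 0,"tx": 0,"ty": 0,"tz": 0,"jaw": -0.5}

```text
clock: 10.6
position: [536.0, -160.5, 35.0]
ee_rot: [-3.141, 0.001, -3.043]
wrist_force: [-4.6, 0.5, 10.4]
width: 0.342
gripper_force: 45.0
```

>>> carry_out:
  plan:
    - {"wx": 0,"wy": 0,"wz": 0,"tx": 0,"ty": 0,"tz": 0,"jaw": -0.5}
    - {"wx": 0,"wy": 0,"wz": 0,"tx": 0,"ty": 0,"tz": 0,"jaw": -0.5}
    - {"wx": 0,"wy": 0,"wz": 0,"tx": 0,"ty": 0,"tz": 0,"jaw": -0.5}
    - {"wx": 0,"wy": 0,"wz": 0,"tx": 0,"ty": 0,"tz": 0,"jaw": -0.5}
    - {"wx": 0,"wy": 0,"wz": 0,"tx": 0,"ty": 0,"tz": 0,"jaw": -0.5}

```text
clock: 11.22
position: [536.0, -160.5, 35.0]
ee_rot: [-3.141, 0.001, -3.043]
wrist_force: [-3.0, 1.9, 9.9]
width: 0.341
gripper_force: 45.0
```

>>> carry_out:
  plan:
    - {"wx": 0,"wy": 0,"wz": 0,"tx": 0,"ty": 0,"tz": 0,"jaw": -0.5}
    - {"wx": 0,"wy": 0,"wz": 0,"tx": 0,"ty": 0,"tz": 0,"jaw": -0.5}
    - {"wx": 0,"wy": 0,"wz": 0,"tx": 0,"ty": 0,"tz": 0,"jaw": -0.5}
    - {"wx": 0,"wy": 0,"wz": 0,"tx": 0,"ty": 0,"tz": 0,"jaw": -0.5}
    - {"wx": 0,"wy": 0,"wz": 0,"tx": 0,"ty": 0,"tz": 0,"jaw": -0.5}

```text
clock: 11.85
position: [536.0, -160.5, 35.0]
ee_rot: [-3.141, 0.001, -3.043]
wrist_force: [-4.0, 1.1, 9.6]
width: 0.341
gripper_force: 45.0
```

>>> carry_out:
  plan:
    - {"wx": 0,"wy": 0,"wz": 0,"tx": 0,"ty": 0,"tz": 0,"jaw": -0.5}
    - {"wx": 0,"wy": 0,"wz": 0,"tx": 0,"ty": 0,"tz": 0,"jaw": -0.5}
    - {"wx": 0,"wy": 0,"wz": 0,"tx": 0,"ty": 0,"tz": 0,"jaw": -0.5}
    - {"wx": 0,"wy": 0,"wz": 0,"tx": 0,"ty": 0,"tz": 0,"jaw": -0.5}
    - {"wx": 0,"wy": 0,"wz": 0,"tx": 0,"ty": 0,"tz": 0,"jaw": -0.5}

```text
clock: 12.48
position: [536.0, -160.5, 35.0]
ee_rot: [-3.141, 0.001, -3.043]
wrist_force: [-3.2, 0.5, 9.7]
width: 0.343
gripper_force: 45.0
```

>>> carry_out:
  plan:
    - {"wx": 0,"wy": 0,"wz": 0,"tx": 0,"ty": 0,"tz": 0,"jaw": -0.5}
    - {"wx": 0,"wy": 0,"wz": 0,"tx": 0,"ty": 0,"tz": 0,"jaw": -0.5}
    - {"wx": 0,"wy": 0,"wz": 0,"tx": 0,"ty": 0,"tz": 0,"jaw": -0.5}
    - {"wx": 0,"wy": 0,"wz": 0,"tx": 0,"ty": 0,"tz": 0,"jaw": -0.5}
    - {"wx": 0,"wy": 0,"wz": 0,"tx": 0,"ty": 0,"tz": 0,"jaw": -0.5}

```text
clock: 13.1
position: [536.0, -160.5, 35.0]
ee_rot: [-3.141, 0.001, -3.043]
wrist_force: [-2.8, 1.0, 10.3]
width: 0.344
gripper_force: 45.0
```

```bash
python3 -c "
from cell import robot
print(robot.close_job())"
```

```text
the job is handed in; nothing more can be done
None
```

The copper module is seated in the socket pocket and pressed with about 11.5 N (estimated from the wrist force and module weight); it held steady for 3.75 s, and I handed the job in at 13.1 s with the arm still pressing (no verdict was returned).

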